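# Switch on the dust extractor with a pusher at a jeweller's bench

## Robot

A 6-joint arm with a two-finger parallel gripper is mounted at the origin on the work surface. World frame = base frame: x ahead of the robot, y to its left, z up, the work surface at z = 0. Lengths are in m, angles in rad, forces in N, time in s.
With the tool pointing down it reaches from about 0.325 to 0.775 m from the base axis. Payload 5.5 kg.
Tool frame: the origin (TCP) lies midway between the tips of the shut fingers; the grasp point (between the pads) lies pinch_z behind it (pinch_z is the distance from the TCP to the grasp point, in m); z points along the fingers, y is the line along which they close (so a half turn about z gives the same grasp; the last joint's range is limited). The gripper opens to 88 mm and grips with 3 to 60 N. Pads are 20 mm wide; open, the fingers measure 115 mm over their backs; the gripper's body (75 mm by 178 mm) begins 61 mm behind the grasp point.
Start: joints at [1.146, 0.091, 1.231, -0, 1.82, -0.057], TCP at [0.216, 0.56, 0.202] pointing down, gripper open.
Joint ranges: [-2.87, 2.87], [-0.86, 2.18], [0.17, 2.46], [-1.51, 4.65], [0.06, 2.69], [-2.65, 2.65]. Speed limits (rad/s): [2.57, 2.57, 3.01, 3.14, 3.14, 3.14].

## Interface

Orientations are given as a 3x3 rotation matrix whose columns are the frame's x, y, z axes.
In Python, from plant import state, read_camera, camera_info, close_job, pinch_z gives the robot as it stands.
- The arm moves only by the shell command python3 -m handwheel 'ROWS' [OPENING]. ROWS is JSON, one flat list of numbers, 4 for each row, row after row: the shift along the world's x, y, z in cm, then the turn about the world's z in degrees. A call has 1 to 8 rows; each row shifts and turns the commanded pose from where the row before left it; what a row does not reach is not made up. A row lasts 1/10 s, in which the tool goes at most 50 mm and 8.59 degrees, less where a joint would pass 70% of its speed; a pose out of reach is approached as far as the arm can. A call is refused whole if a number of a shift passes 5 or a number of a turn 8.59, either way. A call with a gripper value outside its range is refused whole. OPENING is the finger opening in cm, from 0 to 8.78, set as the call begins (- or left out, the last holds). The fingers move at their own pace and stop on an object; the grip force is fixed at half the most. Time passes only in rows, so rows that do not move let the fingers close. It gives the time, the measured TCP pose, the force, the opening and the grip force at its end, in the units of the state.
- state(): the state, without advancing time (a new reading comes with each control period).
- read_camera(name): name is "side" or "top" or "wrist"; returns the picture (480x640x3 uint8, blue, green, red); there is no depth.
- camera_info(name): a dict with "fx", "fy", "cx", "cy" (pixels), "k1" (the pictures are not rectified: a ray, as slopes to the right and down, at radius r is drawn at 1 + k1 r^2 times it, then the intrinsics apply), "R" (3x3) and "t" (3): a world point X has camera coordinates R X + t. Camera axes: x right, y down, z forward; pixel columns grow to the right and rows downward; lengths in m; the calibration is good to about 2 mm. A picture is of the moment at which its call begins: read the wrist's pose just before it. camera_info takes no time and is no camera call; for the wrist camera it gives the pose at the moment of the call.
- close_job(): hands the job in; it is judged then, once.
The state is a dict: "t": time; "joints": joint angles; "dq": joint speeds; "effort": joint torques, N m; "ee_pos": TCP position; "orientation": TCP orientation; "ft_force": force on the tool from outside, world axes, zero at the start; "ft_torque": the same for the moment, N m; "grip_width": finger opening in m; "grasp_force": force on a finger pad.
Only numpy, scipy, OpenCV 4.12 (cv2) and the standard library are available. Lean on these libraries where they do the work, as an engineer would, in place of code of your own. Each camera call takes 0.05 s, during which the arm holds its last target. There are 200 camera calls.

## Task

Switch on the dust extractor before filing starts: take the wooden-handled pusher out of the bench block, reach in under the wire shelf and use the pusher's tip to press the orange rocker on the switch box over to on, leaving the black rockers as they are and keeping the gripper and arm off the switch box and its shelf. Then put the pusher away, tip down, in the one free (cork-floored) pocket of the tool caddy, and let go, leaving the other tools where they are.

Things in the scene. Friction and masses are not known exactly. Their poses are not given: they have to be found in the camera images.
- pusher: the pusher, 155 mm long, 50 to 100 g: a steel shank 8 mm in diameter, 55 mm long, with a domed tip, then a brown wooden handle, square 22 x 22 mm, 100 mm long (55 to 155 mm from the tip), with a 25 mm brass ferrule round its lower 14 mm. Origin at the tip; z from the tip towards the handle's end; x and y square to the handle's flats. Starts upright in the bench block, handle top at 175 mm
- pusher_tip (a point): the very end of the pusher's steel tip (the same point as the origin of pusher)
- block: the bench block, pale wood, 150 mm (its x) x 62 (y) x 75 mm high, fixed. Origin in the middle of its underside. Three tools stand in a row along x: the pusher in the middle (13 mm square hole, handle's shoulder on the block's top, tip 20 mm above the bench), a short graver 50 mm to either side, tops at 115 mm. Block and caddy stand one on each side of the switch box, either way round
- console: the switch box, a fixed blue wedge 120 mm deep (its x, pointing away from the robot) x 190 mm wide (y). Origin in the middle of its underside. Front 30 mm high; from there the switch panel, 100 mm long, slopes up and back at 30 degrees from level (its normal leans 30 degrees from vertical towards -x) to a flat top at 80 mm. Five rockers stand side by side across it, 30 mm apart
- panel (a point): middle of the switch panel's surface, under the middle rocker's pivot line. Six black guard fins, 3 mm thick, 52 mm long up the slope, stand 16 mm out of the panel between and beside the rockers (27 mm clear between fins). Axes as the switch box's, not tilted
- shelf_front (a point): middle of the front wire of the wire shelf over the switch box: six steel wires along y, 4 to 6 mm thick, 210 mm long, 22 mm apart, reaching back 111 mm at 187 mm above the bench; side wires and rear posts 105 mm either side. The front wire lies 31 mm nearer the robot than the spot to press, so an upright pusher does not get in: come in from the robot's side, leaning 25 to 35 degrees
- rocker_orange (a joint): the orange rocker, a see-saw cap 21 mm wide, 34 mm long up the slope. 0 rad = off, as it starts: upper half flush, lower half (nearest the robot, white bar) standing proud, its end 10 mm above the panel. 0.44 = on: lower half pressed in flush. It snaps to the side of the middle (0.22) it is left on; about 5 N square to the panel on the lower half tips it. It may be any of the five in the row
- orange_press (a point): the spot to press: middle of the surface of the orange rocker's lower half, 12 mm from the pivot line, 8 mm above the panel when off; it moves with the rocker and ends 3 mm above the panel when on. When off its axes are the panel's: z out along the normal, x up the slope, y across the row
- rocker_black_a (a joint): a black rocker, otherwise the same as the orange one; it starts on and must stay so. Joint value as for the orange one: 0 off, 0.44 rad on
- rocker_black_b (a joint): a black rocker, otherwise the same as the orange one; it starts off and must stay so. Joint value as for the orange one: 0 off, 0.44 rad on
- rocker_black_c (a joint): a black rocker, otherwise the same as the orange one; it starts on and must stay so. Joint value as for the orange one: 0 off, 0.44 rad on
- rocker_black_d (a joint): a black rocker, otherwise the same as the orange one; it starts off and must stay so. Joint value as for the orange one: 0 off, 0.44 rad on
- switch_orange: the fixed grey bezel under the orange rocker, 46 x 27 x 1 mm; origin on the panel surface under the rocker's pivot line; its z is vertical and its yaw that of the switch box
- caddy: the tool caddy, a plywood open box 156 mm (its x) x 42 (y) x 80 mm high, fixed, with four pockets in a row along its x, each 34 x 34 mm inside, 38 mm apart; walls and floor 4 mm, dividers as high as the rim. Three pockets are filled, one is free. Origin in the middle of its underside
- pocket (a point): centre of the free pocket, on top of the round cork pad (32 mm across, 3 mm thick) on its floor, 7 mm above the bench; the other pockets have no pad. The pusher put away stands on its tip here, its handle 18 mm down inside the pocket, and may lean on the wall
- compound_bar: green bar of polishing compound, 28 x 28 x 90 mm, standing in a pocket, top 94 mm above the bench; origin in the middle of its underside
- jar: small jar with a black cap, 29 mm in diameter, 85 mm high, standing in a pocket; origin in the middle of its underside
- bur_tube: aluminium tube with a red cap, 28 mm in diameter, 96 mm high, standing in a pocket, top 100 mm above the bench; origin in the middle of its underside
- graver_a: graver with a dark wooden mushroom handle, 90 mm long, standing in the bench block; origin at its lower end
- graver_b: graver with a red mushroom handle, the same
- brooch: silver domed brooch, 62 mm across and 25 mm high, lying on the wooden bench pin in front of the robot (pin top 24 mm above the bench); origin in the middle of its underside
- hammer: hammer, 220 mm long, lying on the right (-y) of the bench; origin on the bench under its handle
Mind the look-alikes: they are no part of the job. Of the things like the pusher, leave any that is green; of the rest the larger one is meant.

How it is judged:
On the way, in this order (a step that is already met when the one before it is completed fails the run):
1. the orange rocker is tipped over to on by the pusher's tip (tip within 30 mm of the spot to press) (value of joint rocker_orange above 0.36 rad and distance between pusher_tip and orange_press below 0.03 m).
2. the pusher stands tip down in the free pocket of the caddy (horizontal distance between pusher_tip and pocket below 0.021 m and z of pusher_tip in the frame of pocket below 0.012 m and angle between pusher's own z axis and vertical below 0.5 rad), for 0.2 s.
At the end, for the whole second after the job is handed in: Orange rocker on (over 0.36 rad); black rockers as at the start (on ones over 0.33, off ones under 0.11); pusher released and at rest, tip down in the free pocket: tip within 21 mm of the pad's centre and under 12 mm above it, leaning less than 0.5 rad (all of step 2 and value of joint rocker_orange above 0.36 rad and value of joint each of rocker_black_a, rocker_black_c above 0.33 rad and value of joint each of rocker_black_b, rocker_black_d below 0.11 rad and linear speed of pusher below 0.02 m/s); the robot touches nothing.
It fails at once if a black rocker is tipped over (value of joint any of rocker_black_a, rocker_black_c below 0.22 rad or value of joint any of rocker_black_b, rocker_black_d above 0.22 rad).
It fails at once if the gripper or arm pushes on the switch box, its shelf or the orange rocker (more than 1 N) (contact force between any of the fingers, the arm and console above 1 N or contact force between any of the fingers, the arm and switch_orange above 1 N).
It fails at once if another tool on the bench is shifted by more than 25 mm or knocked over (distance of any of graver_a, graver_b, compound_bar, jar, bur_tube, brooch, hammer from where it was at the start of the episode above 0.025 m or angle between any of graver_a, graver_b, compound_bar, jar, bur_tube's own z axis and vertical above 0.6 rad).
It also fails if it takes over 53 s, if anything falls off the work surface, if the arm or the gripper's body presses on something with over 40 N, if the wrist force passes 120 N, or if a joint passes its speed limit or range.

## Working session

There is one attempt and no reset: what is moved stays moved. The work goes in short steps, Python scripts to look and compute and a shell command to move; the robot and the scene stay as the last step left them, time stands still between calls to the robot, and variables do not carry over. Pictures are saved under pics/ and viewed, at most 10 in all, crops included, and the job is handed in when it is done.

```bash
mkdir -p pics; ls
python3 - <<'E'
from plant import *
import cv2,numpy as np
print(state(),pinch_z)
for n in("top","side","wrist"):
    cv2.imwrite(f"pics/{n}0.png",read_camera(n)); c=camera_info(n); print(n,c)
E
```

```text
pics
{'t': 0.0, 'joints': array([ 1.14631772e+00,  9.18595399e-02,  1.23185032e+00,  1.44111015e-05,
        1.81974396e+00, -5.67390416e-02]), 'dq': array([-0.00058596, -0.00228739, -0.00134514, -0.00065153,  0.00198281,
        0.00119895]), 'effort': array([ 8.97358805e-04, -4.46465063e+01, -4.06436813e+01,  6.95971283e-02,
        2.98788166e-02, -1.08823835e-04]), 'ee_pos': array([0.21559618, 0.55959782, 0.20092656]), 'orientation': array([[-9.33143598e-01,  3.59503015e-01, -7.79242214e-04],
       [ 3.59503840e-01,  9.33142075e-01, -1.69024566e-03],
       [ 1.19495285e-04, -1.85738249e-03, -9.99998268e-01]]), 'ft_force': array([-0.62228792,  0.42183618, -1.15976172]), 'ft_torque': array([-0.02095957,  0.03409845, -0.00531762]), 'grasp_force': 0.0, 'grip_width': 0.08782148962907373} 0.0187
top {'fx': 611.3218889864789, 'fy': 611.3218889864789, 'cx': 313.6344692361452, 'cy': 234.34253346841243, 'k1': -0.08167422987313265, 'R': array([[ 0.02728569, -0.9995924 ,  0.00839749],
       [-0.99356648, -0.02804298, -0.1097235 ],
       [ 0.10991427, -0.00534958, -0.99392668]]), 't': array([-0.08043091,  0.54719941,  1.63325336])}
side {'fx': 515.8235205713912, 'fy': 515.8235205713912, 'cx': 323.557549773997, 'cy': 231.95792871839822, 'k1': -0.021678331488570273, 'R': array([[-0.94985691, -0.31240036, -0.01333683],
       [-0.19969116,  0.63888036, -0.74293696],
       [ 0.24061441, -0.70302056, -0.66922851]]), 't': array([0.50020957, 0.26238081, 1.09352101])}
wrist {'fx': 426.96258320340536, 'fy': 426.96258320340536, 'cx': 321.07059660417985, 'cy': 241.78064392821906, 'k1': -0.08824710534113496, 'R': array([[ 0.35952703,  0.93313402, -0.00110514],
       [ 0.89489061, -0.34445617,  0.28376178],
       [ 0.2644071 , -0.10300901, -0.95889417]]), 't': array([-0.60081193, -0.03454177,  0.39072626])}
```

View pics/top0.png

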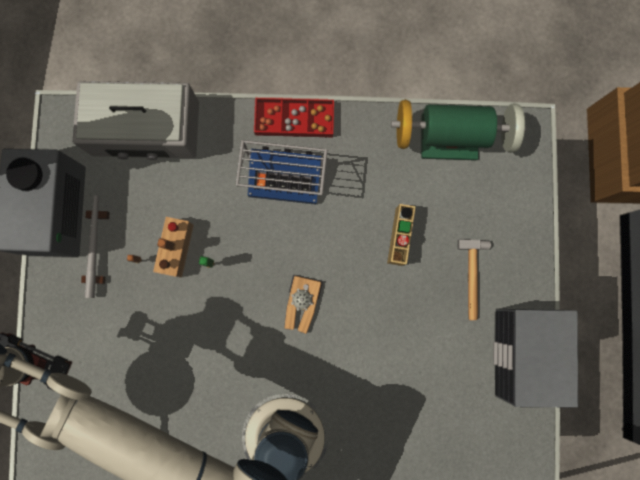

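View pics/side0.png

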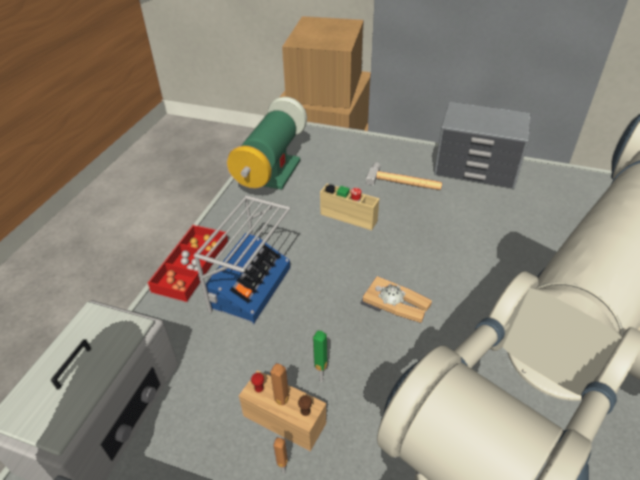

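```bash
cat > h.py <<'E'
import numpy as np,cv2
from scipy.optimize import least_squares
from plant import *
def crop(im,u,v,w,h,s):
    # pixel p in crop <-> image u+p/s
    return cv2.resize(im[v:v+h,u:u+w],None,fx=s,fy=s,interpolation=cv2.INTER_CUBIC)
def ray(c,u,v):
    d=np.array([(u-c['cx'])/c['fx'],(v-c['cy'])/c['fy']]);r=d.copy()
    for _ in range(9): r=d/(1+c['k1']*(r@r))
    return c['R'].T@np.array([*r,1.]),-c['R'].T@c['t']
def atz(c,u,v,z):
    d,o=ray(c,u,v); return o+d*(z-o[2])/d[2]
def tri(*obs):  # (cam,u,v)
    A=np.zeros((3,3));b=np.zeros(3)
    for c,u,v in obs:
        d,o=ray(c,u,v);d/=np.linalg.norm(d);P=np.eye(3)-np.outer(d,d);A+=P;b+=P@o
    x=np.linalg.solve(A,b)
    return x,[round(float(np.linalg.norm(np.cross(ray(c,u,v)[0]/np.linalg.norm(ray(c,u,v)[0]),x-ray(c,u,v)[1])))*1e3,1) for c,u,v in obs]
def proj(c,X):
    p=c['R']@np.asarray(X)+c['t'];x=p[:2]/p[2];x=x*(1+c['k1']*(x@x));return np.array([c['fx']*x[0]+c['cx'],c['fy']*x[1]+c['cy']])
E
python3 - <<'E'
from h import *
t=cv2.imread('pics/top0.png');s=cv2.imread('pics/side0.png')
C=[crop(t,130,205,100,75,4),crop(t,235,135,100,75,4),crop(t,360,195,100,75,4),crop(s,232,345,100,75,4)]
D=[crop(s,192,230,100,75,4),crop(s,300,170,100,75,4)]
cv2.imwrite('pics/c1.png',np.vstack([np.hstack(C[:2]),np.hstack(C[2:])]))
cv2.imwrite('pics/c2.png',np.hstack(D))
E
```

```text
(no output)
```

View pics/c1.png

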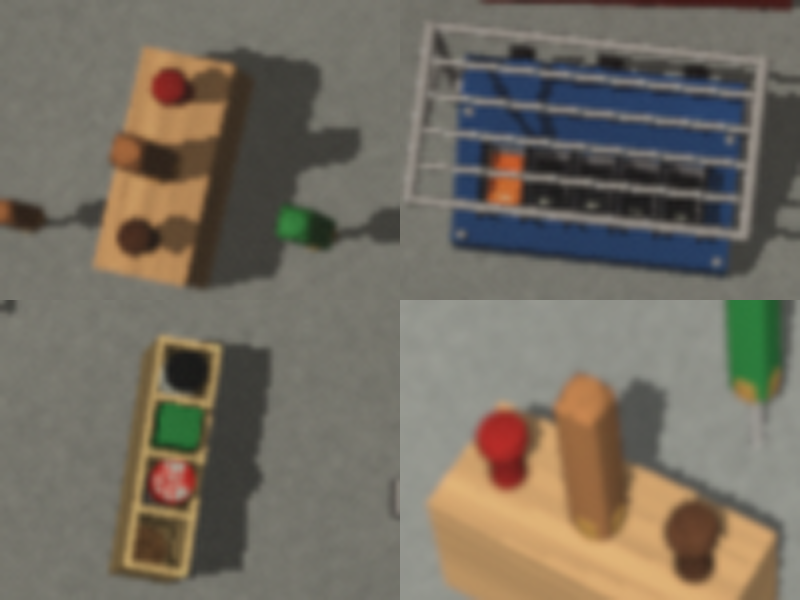

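View pics/c2.png

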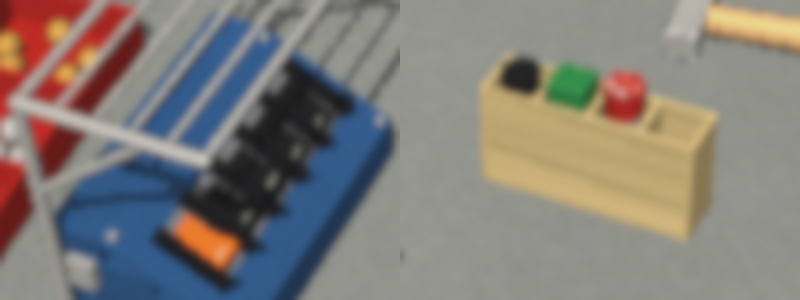

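Run:
```python
from h import *
np.set_printoptions(precision=4,suppress=True)
T=camera_info('top');S=camera_info('side')
print('camtop',-T['R'].T@T['t'],'side',-S['R'].T@S['t'])
a=lambda x,y:(T,130+x/4,205+y/4); b=lambda x,y:(T,235+(x-400)/4,135+y/4); c=lambda x,y:(T,360+x/4,195+(y-300)/4)
d=lambda x,y:(S,232+(x-400)/4,345+(y-300)/4); e=lambda x,y:(S,192+x/4,230+y/4); f=lambda x,y:(S,300+(x-400)/4,170+y/4)
print('pusher top',tri(a(124,148),d(586,390)))
def quad(P,z,n):
    Q=np.array([atz(*p,z) for p in P]);m=Q.mean(0)
    l=(Q[0]+Q[1]-Q[2]-Q[3])/2; w=(Q[1]-Q[0]+Q[2]-Q[3])/2
    print(n,m,'long',np.linalg.norm(l),np.degrees(np.arctan2(l[1],l[0])),'wid',np.linalg.norm(w),np.degrees(np.arctan2(w[1],w[0])))
quad([a(143,48),a(235,65),a(187,287),a(95,268)],.075,'block')
quad([c(158,338),c(222,347),c(188,578),c(122,570)],.080,'caddy')
print('graver red',tri(a(170,87),d(503,435))[0],'dark',tri(a(138,237),d(693,525))[0])
print('pocket rim',atz(*c(157,540),.08),'corner tri (near right)',tri(c(188,578),f(690,143)))
L=tri(b(410,200),e(15,102));print('shelf left end',L)
l=atz(*b(410,200),.187);r=atz(*b(743,236),.187);w=r-l;print('wire',l,r,np.linalg.norm(w),'yaw',np.degrees(np.arctan2(w[0],-w[1])),'mid',(l+r)/2)
print('orange',tri(b(507,178),e(207,242)), atz(*b(507,178),.058))
g=tri(a(292,220),(S,320,333));print('green top',g); print('small',atz(*a(8,212),.1))
```

```text
camtop [ 0.3664 -0.0563  1.6841] side [0.2644 0.7574 0.9334]
pusher top (array([0.5023, 0.3136, 0.1781]), [0.8, 0.8])
block [0.5009 0.3112 0.075 ] long 0.1497156454182844 -9.359991215876118 wid 0.06280119788362572 -99.33039453354581
caddy [ 0.5503 -0.3019  0.08  ] long 0.15636128050093373 -7.921722304039589 wid 0.0435129502658311 -95.86538133261081
graver red [0.5512 0.3041 0.1047] dark [0.453  0.3199 0.1044]
pocket rim [ 0.4953 -0.2922  0.08  ] corner tri (near right) (array([ 0.4813, -0.317 ,  0.0458]), [8.4, 8.4])
shelf left end (array([0.6861, 0.1451, 0.2284]), [47.9, 47.9])
wire [0.65   0.1283 0.187 ] [ 0.6332 -0.0793  0.187 ] 0.20831103715298785 yaw -4.645300717765138 mid [0.6416 0.0245 0.187 ]
orange (array([0.6907, 0.0791, 0.0574]), [0.8, 0.8]) [0.6914 0.0793 0.058 ]
green top (array([0.4624, 0.2103, 0.159 ]), [0.3, 0.3])
small [0.4661 0.4071 0.1   ]
```

The top picture shows the block at about (171, 247) with the pusher's top at (161, 242). The switch box is at (286, 175) with the orange rocker at (262, 179), the row's left-most. The caddy's free pocket is the nearest one, at (399, 255). The look-alikes are green at (203, 260) and small brown at (132, 258). The side picture agrees: pusher at (278, 368), orange rocker at (244, 290). Sizes and heights fit, so I'm moving over the block.

```bash
python3 -m handwheel '[3.5,-3,0.3,1.5, 3.5,-3,0.3,1.5, 3.5,-3,0.2,1.5, 3.5,-3,0,1.5, 3.5,-3,0,1.5, 3.5,-3,0,1.5, 3.5,-3,0,1.5, 2,-2,0,1.2]' 8.5; python3 -m handwheel '[0,0,0,0,0,0,0,0]'
python3 - <<'E'
from h import *
np.set_printoptions(precision=4,suppress=True)
s=state();print(s['ee_pos'],np.degrees(np.arctan2(s['orientation'][1,1],s['orientation'][0,1])))
c=camera_info('wrist');im=read_camera('wrist');cv2.imwrite('pics/w1.png',im)
print(proj(c,[.5015,.312,.175]),proj(c,[.5015,.312,.075]),{k:c[k] for k in'Rt'})
E
```

```text
t: 0.95
ee_pos: [0.4827, 0.3274, 0.2093]
orientation: [[-0.986, 0.164, -0.0], [0.164, 0.986, -0.001], [0.0, -0.001, -1.0]]
ft_force: [0.1, 1.0, 0.5]
grip_width: 0.0855
grasp_force: 0.0
t: 1.15
ee_pos: [0.4807, 0.3297, 0.2096]
orientation: [[-0.986, 0.164, -0.001], [0.164, 0.986, -0.0], [0.001, -0.0, -1.0]]
ft_force: [-0.4, 0.5, -1.0]
grip_width: 0.0852
grasp_force: 0.0
[0.4807 0.3297 0.2096] 80.5339501425708
[293.6982 304.975 ] [301.5104 250.5732] {'R': array([[ 0.1644,  0.9864,  0.0003],
       [ 0.9461, -0.1578,  0.2829],
       [ 0.2791, -0.0463, -0.9591]]), 't': array([-0.4055, -0.4396,  0.2792])}
```

View pics/w1.png

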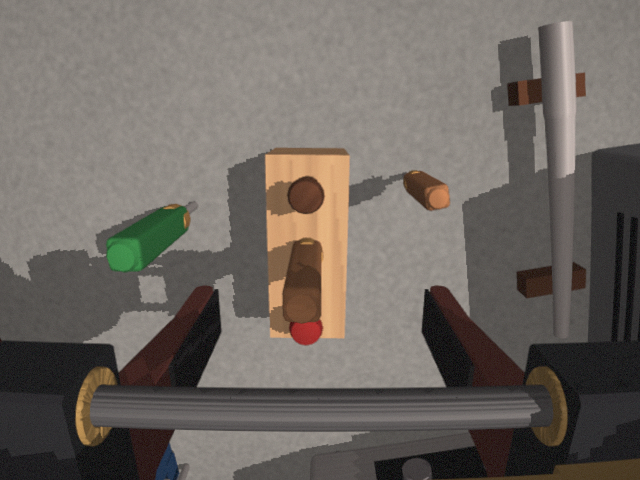

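The wrist picture shows the pusher's handle top at (302, 305), about 4 mm to +y of my estimate, so I use (0.502, 0.315). The block's edges run straight up the image, so the yaw is right. Next I centre, lower, grip and lift.

```bash
python3 -m handwheel '[2.1,-1.4,0,0, 0,0,0,0, 0,0,-3,0, 0,0,-3,0, 0,0,-1.8,0, 0,0,0,0]'; python3 -m handwheel '[0,0,0,0, 0,0,0,0, 0,0,0,0, 0,0,0,0, 0,0,0,0, 0,0,0,0]' 1.5
```

```text
t: 1.8
ee_pos: [0.499, 0.3164, 0.1284]
orientation: [[-0.987, 0.161, -0.006], [0.161, 0.987, -0.003], [0.005, -0.003, -1.0]]
ft_force: [-0.0, 0.0, -0.8]
grip_width: 0.0849
grasp_force: 0.0
t: 2.4
ee_pos: [0.5019, 0.3159, 0.1323]
orientation: [[-0.987, 0.163, 0.0], [0.163, 0.987, 0.0], [-0.0, 0.0, -1.0]]
ft_force: [0.7, 0.3, -0.6]
grip_width: 0.0407
grasp_force: 0.0
```

```bash
python3 -m handwheel '[0,0,0,0, 0,0,0,0, 0,0,0,0, 0,0,0,0, 0,0,0,0, 0,0,0,0]'; python3 -m handwheel '[0,0,1.2,0, 0,0,1.2,0, 0,0,1.2,0, 0,0,1.1,0, 0,0,0,0,0,0,0,0]'
```

```text
t: 3.0
ee_pos: [0.5018, 0.3158, 0.132]
orientation: [[-0.987, 0.163, -0.0], [0.163, 0.987, -0.0], [0.0, -0.0, -1.0]]
ft_force: [0.1, 0.2, -0.8]
grip_width: 0.0218
grasp_force: 29.9
t: 3.6
ee_pos: [0.5019, 0.316, 0.1795]
orientation: [[-0.987, 0.163, 0.001], [0.163, 0.987, 0.0], [-0.001, 0.001, -1.0]]
ft_force: [-0.4, 0.4, -1.5]
grip_width: 0.0216
grasp_force: 29.9
```

Gripped and lifted, with about 7.5 mm of shank left in the hole. I lean the handle in the grip by drawing the hand towards the robot.

```bash
python3 -m handwheel '[-0.85,0.14,0,0, -0.85,0.14,-0.1,0, -0.85,0.14,-0.1,0, -0.85,0.14,-0.2,0, -0.85,0.14,-0.2,0, -0.85,0.14,-0.3,0]'; python3 -m handwheel '[-0.85,0.14,-0.3,0,-0.85,0.14,-0.4,0,0,0,0,0]'
python3 - <<'E'
from h import *
im=read_camera('side');cv2.imwrite('pics/s2.png',crop(im,200,290,200,150,4))
E
```

```text
t: 4.2
ee_pos: [0.45, 0.3245, 0.1702]
orientation: [[-0.987, 0.163, 0.001], [0.163, 0.987, 0.0], [-0.0, 0.0, -1.0]]
ft_force: [2.0, -1.3, 1.5]
grip_width: 0.0218
grasp_force: 30.0
t: 4.5
ee_pos: [0.4324, 0.3276, 0.1624]
orientation: [[-0.987, 0.162, -0.001], [0.162, 0.987, 0.0], [0.001, 0.0, -1.0]]
ft_force: [1.3, 0.5, -0.3]
grip_width: 0.0219
grasp_force: 30.0
```

View pics/s2.png

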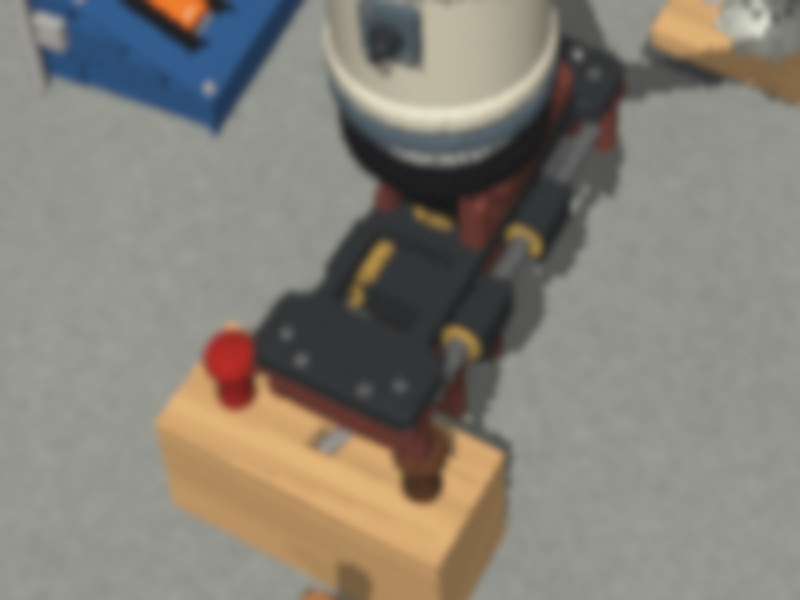

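The side picture shows the shank's tip still in the block's hole at crop (328, 440), with the handle leaning towards the robot by about 30° from the geometry. I draw it out along its axis and carry it to a place in front of the shelf.

```bash
python3 -m handwheel '[-0.5,0.08,0.9,0, 0,0,2.2,0, 0,0,2.2,0]'; python3 -m handwheel '[1,-3,0,0.6, 1.5,-3,0,0.6, 1.9,-3,0,0.6, 1.9,-3,0,0.6, 1.9,-3,0,0.6, 1.9,-3,0,0.6, 1.9,-3,0,0.6, 1.3,-2.8,0,0.6]';python3 -m handwheel '[0,0,0,0,0,0,0,0,0,0,0,0]'
python3 - <<'E'
from h import *
np.set_printoptions(precision=4,suppress=True)
s=state();p=s['ee_pos'];print(p,np.degrees(np.arctan2(s['orientation'][1,1],s['orientation'][0,1])))
g=p+[0,0,pinch_z]; tip=g+.131*np.array([.5*.9967,-.5*.081,-.866]);print(g,tip)
P={}
ims=[]
for n in('top','side','wrist'):
    im=read_camera(n);cv2.imwrite(f'pics/{n}3.png',im);c=camera_info(n);u=proj(c,tip);print(n,u)
    x,y=int(u[0]-40),int(u[1]-30)
    if n!='wrist':
        print(x,y);ims.append(crop(im,x,y,80,60,5))
w=cv2.imread('pics/wrist3.png');ims.append(cv2.resize(w,(400,300)));
cv2.imwrite('pics/c3.png',np.vstack([np.hstack(ims[:2]),np.hstack([ims[2],ims[2]*0])]))
E
```

```text
t: 4.85
ee_pos: [0.4277, 0.3278, 0.2162]
orientation: [[-0.987, 0.162, -0.003], [0.162, 0.987, -0.001], [0.003, -0.001, -1.0]]
ft_force: [-0.4, -0.1, -0.4]
grip_width: 0.0218
grasp_force: 30.0
t: 5.65
ee_pos: [0.562, 0.0887, 0.2158]
orientation: [[-0.997, 0.08, -0.002], [0.08, 0.997, 0.001], [0.002, 0.001, -1.0]]
ft_force: [-0.6, 0.4, -0.7]
grip_width: 0.0217
grasp_force: 30.0
t: 5.95
ee_pos: [0.5613, 0.0909, 0.2162]
orientation: [[-0.997, 0.079, -0.001], [0.079, 0.997, 0.001], [0.001, 0.001, -1.0]]
ft_force: [-0.3, 0.4, 0.2]
grip_width: 0.0217
grasp_force: 30.0
[0.5613 0.0909 0.2162] 85.47059345422902
[0.5613 0.0909 0.2349] [0.6266 0.0856 0.1214]
top [256.5171 199.1703]
216 169
side [265.9215 279.5134]
225 249
wrist [318.8779 322.5768]
```

View pics/c3.png

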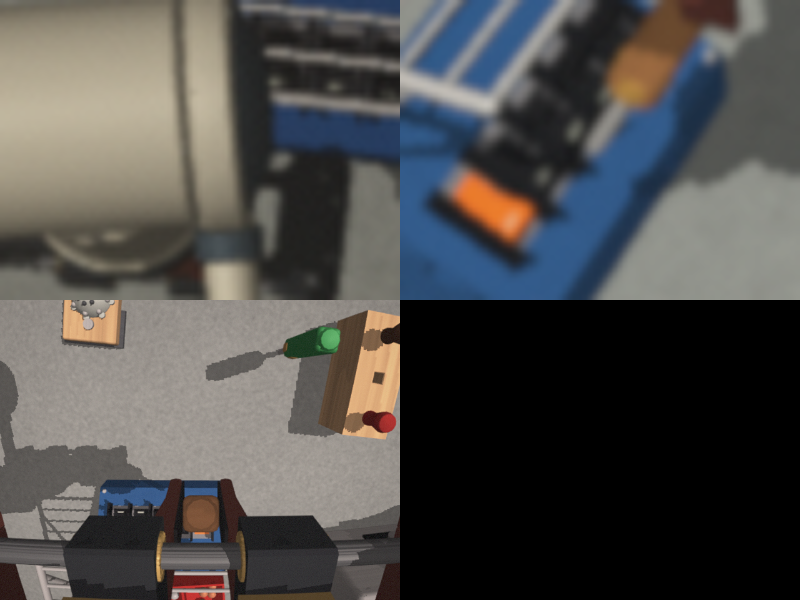

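Run:
```python
from h import *
s=cv2.imread('pics/side3.png');w=cv2.imread('pics/wrist3.png')
a=crop(s,245,255,50,50,10);b=crop(w,270,280,100,166,3)
cv2.imwrite('pics/c4.png',np.hstack([a[:498],b[:498]]))
```

```text
(no output)
```

View pics/c4.png

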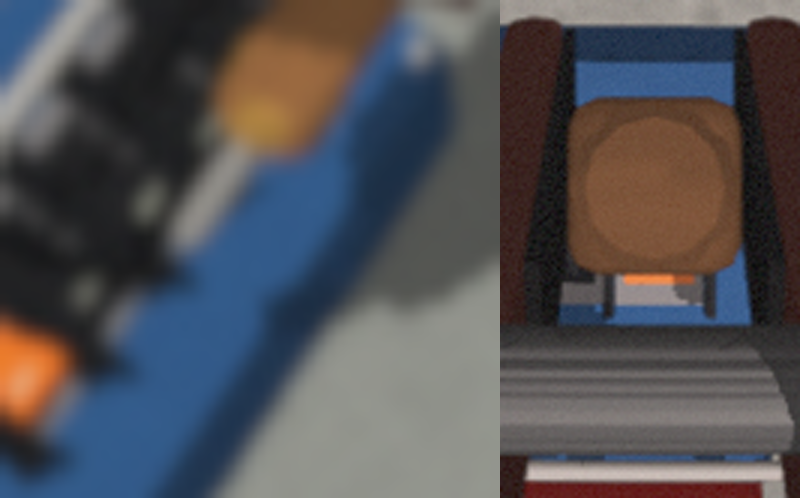

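Run:
```python
from h import *
np.set_printoptions(precision=4,suppress=True)
c=camera_info('side');g=np.array([.5613,.0909,.2349])
for th in range(24,42,3):
  a=np.radians(th);h=np.array([.9967*np.sin(a),-.081*np.sin(a),-np.cos(a)])
  print(th,proj(c,g+.131*h),proj(c,g+.076*h),g+.131*h)
w=camera_info('wrist');print('press in side',proj(c,[.6785,.0815,.056]),proj(w,[.6785,.0815,.056]))
print('orange side',atz(c,244,290,.057))
```

```text
24 [271.2327 283.0801] [278.9158 269.639 ] [0.6144 0.0866 0.1152]
27 [268.5425 281.3354] [277.2963 268.5874] [0.6206 0.0861 0.1182]
30 [265.9062 279.5096] [275.7109 267.4853] [0.6266 0.0856 0.1215]
33 [263.3293 277.6063] [274.1631 266.3353] [0.6324 0.0851 0.125 ]
36 [260.817  275.6292] [272.6566 265.14  ] [0.638  0.0847 0.1289]
39 [258.3746 273.5823] [271.195  263.9021] [0.6435 0.0842 0.1331]
press in side [247.9402 292.8839] [319.2523 340.8662]
orange side [0.6902 0.0771 0.057 ]
```

The enlarged side crop puts the tip at (263, 279.5) and the lower half of the orange rocker near (248, 292). The wrist crop shows the orange rocker straight ahead of the handle, about 1.7 mm to +y. I move to a standoff about 15 mm above the spot and check again.

```bash
python3 -m handwheel '[0.8,0,-1,0, 0.8,0,-1,0, 0.8,0,-1,0, 0.8,-0.1,-1,0, 0.9,-0.1,-1.1,0,0,0,0,0,0,0,0,0]'
python3 - <<'E'
from h import *
np.set_printoptions(precision=4,suppress=True)
s=state();print(s['ee_pos'],s['ft_force'])
im=read_camera('side');cv2.imwrite('pics/side5.png',im);w=read_camera('wrist');cv2.imwrite('pics/wrist5.png',w)
a=crop(im,225,255,50,50,10);b=crop(w,270,280,100,166,3)
cv2.imwrite('pics/c5.png',np.hstack([a[:498],b[:498]]))
E
```

```text
t: 6.8
ee_pos: [0.6027, 0.0877, 0.1643]
orientation: [[-0.997, 0.08, -0.001], [0.08, 0.997, -0.0], [0.001, -0.0, -1.0]]
ft_force: [-0.3, 0.7, -0.3]
grip_width: 0.0216
grasp_force: 30.0
[0.6027 0.0877 0.1643] [-0.2951  0.7002 -0.2703]
```

View pics/c5.png

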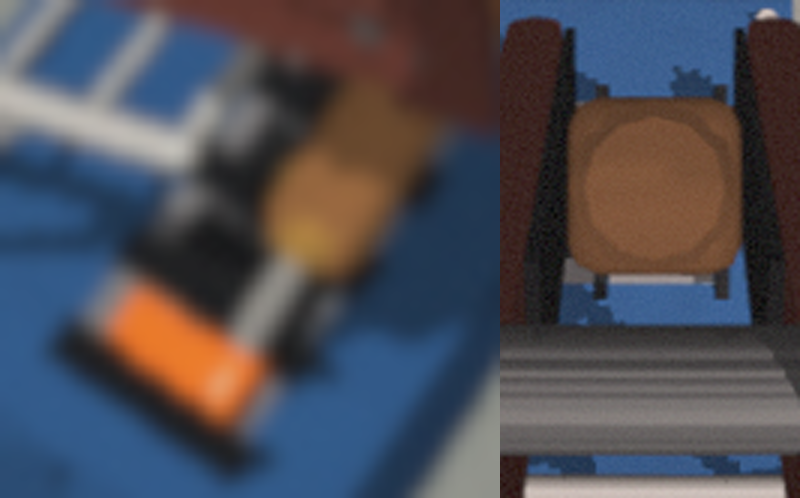

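The side crop shows the tip at about (249, 289.5), just above the rocker's lower half with its white bar at (247, 293). The wrist crop shows it centred between the fins to about 1.5 mm. I press along the panel's normal in small steps and watch the force.

```bash
python3 -m handwheel '[-0.2,0.1,0,0, 0.3,0,-0.5,0, 0.2,0,-0.35,0,0,0,0,0]'|egrep 'pos|ft'; for i in 1 2; do python3 -m handwheel '[0.1,0,-0.17,0,0,0,0,0]'|egrep 'pos|ft'; done;python3 -m handwheel '[0.1,0,-0.17,0,0,0,0,0]'|egrep 'pos|ft'
```

```text
ee_pos: [0.6055, 0.0888, 0.1555]
ft_force: [0.9, -0.8, -2.2]
ee_pos: [0.6067, 0.0889, 0.1545]
ft_force: [-0.8, 0.5, -0.3]
ee_pos: [0.6078, 0.0888, 0.1528]
ft_force: [-0.1, -0.5, -0.2]
ee_pos: [0.6088, 0.0889, 0.1516]
ft_force: [-1.8, -0.0, 0.4]
```

```bash
python3 -m handwheel '[0.1,0,-0.17,0,0,0,0,0]'|egrep 'pos|ft';python3 -m handwheel '[0.1,0,-0.17,0,0,0,0,0]'|egrep 'pos|ft'; python3 -m handwheel '[0.1,0,-0.17,0,0,0,0,0]'|egrep 'pos|ft'
```

```text
ee_pos: [0.6097, 0.0889, 0.1497]
ft_force: [-1.2, -0.3, 0.6]
ee_pos: [0.6108, 0.0888, 0.1473]
ft_force: [0.3, 0.2, -1.2]
ee_pos: [0.6117, 0.0889, 0.1468]
ft_force: [-2.4, -0.2, 2.3]
```

```bash
for i in 1; do python3 -m handwheel '[0.1,0,-0.17,0,0,0,0,0]'|egrep 'pos|ft';python3 -m handwheel '[0.1,0,-0.17,0,0,0,0,0]'|egrep 'pos|ft'; python3 -m handwheel '[0.1,0,-0.17,0,0,0,0,0]'|egrep 'pos|ft'; done
python3 - <<'E'
from h import *
im=read_camera('side');cv2.imwrite('pics/side6.png',im);print(state()['ft_force'])
a=crop(im,225,255,50,50,8)
b=crop(cv2.imread('pics/side5.png'),225,255,50,50,8)
cv2.imwrite('pics/c6.png',np.hstack([a,b]))
E
```

```text
ee_pos: [0.6122, 0.0889, 0.1466]
ft_force: [-7.2, -0.4, 9.1]
ee_pos: [0.6128, 0.089, 0.1465]
ft_force: [-11.2, -0.2, 15.5]
ee_pos: [0.6139, 0.0891, 0.1466]
ft_force: [-13.7, 0.0, 20.2]
[-14.11695201  -0.55634831  20.25157555]
```

View pics/c6.png

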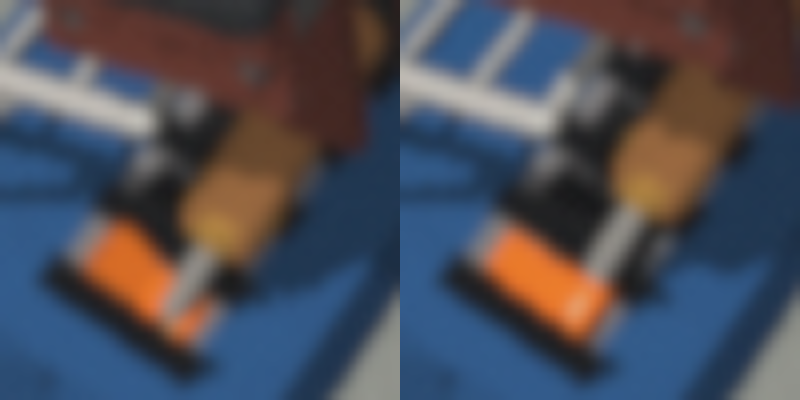

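The left half of the picture shows the tip at (246, 294) on the orange rocker's lower half. The force rose to about 25 N on a hard stop after 5 mm of travel, so the rocker is on. Next I back out along the axis and clear the shelf.

```bash
python3 -m handwheel '[-0.8,0.05,1.4,0, -0.8,0.05,1.4,0, -0.9,0.05,1.5,0, -1,0.05,1.6,0, -1.2,0.1,1.6,0, -3,0.2,1,0, -3.5,0.2,0.5,0, -3.5,0.2,0,0]'
python3 - <<'E'
from h import *
np.set_printoptions(precision=2,suppress=True)
# side view: is the rocker still on?  compare with the first picture
im=read_camera('side');cv2.imwrite('pics/side7.png',im)
for f in('side0','side7'):
    a=cv2.imread(f'pics/{f}.png')[283:302,230:260].astype(int)
    m=(a[...,2]>150)&(a[...,2]-a[...,0]>90); v,u=np.nonzero(m)
    print(f,m.sum(),u.mean()+230,v.mean()+283,a[m].mean(0)); print('\n'.join(''.join('#' if q else '.' for q in r) for r in m))
E
```

```text
t: 9.95
ee_pos: [0.4664, 0.098, 0.2331]
orientation: [[-0.997, 0.08, 0.002], [0.08, 0.997, 0.0], [-0.002, 0.001, -1.0]]
ft_force: [0.0, -0.2, 0.5]
grip_width: 0.0218
grasp_force: 30.0
side0 106 243.18867924528303 289.8867924528302 [ 53.01 114.87 213.25]
..............................
........###...................
.......#####..................
.......#######................
......#########...............
......###########.............
.......#############..........
........#############.........
.........############.........
..........###########.........
............#########.........
.............#######..........
...............####...........
................##............
..............................
..............................
..............................
..............................
..............................
side7 105 243.02857142857144 289.84761904761905 [ 52.08 110.7  207.02]
.........##...................
........####..................
........#####.................
.......#######................
......#########...............
......##########..............
.......###########............
........###########...........
.........###########..........
...........##########.........
............#########.........
.............########.........
...............#####..........
................###...........
..............................
..............................
..............................
..............................
..............................
```

The orange outline in the side view has changed: the upper end is higher, the lower end is lower, and it stays that way, so the rocker is on. I carry the pusher to the caddy and look with the wrist camera.

```bash
python3 -m handwheel '[0,-4,0,-0.3, 0,-4.5,0,-0.4, 0,-4.5,0,-0.4, 0,-4.5,0,-0.4, 0,-4.5,0,-0.4, 0,-4.5,0,-0.4, 0,-4.5,0,-0.4, 0,-4.5,0,0]'; python3 -m handwheel '[0,-2.5,0,0,0,0,0,0,0,0,0,0]'|egrep 'pos|ft'
python3 - <<'E'
from h import *
np.set_printoptions(precision=4,suppress=True)
s=state();print(s['ee_pos'],np.degrees(np.arctan2(s['orientation'][1,1],s['orientation'][0,1])))
c=camera_info('wrist');im=read_camera('wrist');cv2.imwrite('pics/wrist8.png',im);np.savez('c8.npz',**c)
cen=np.array([.5503,-.3019]);ax=np.array([.992,-.126]);ay=np.array([.126,.992])
for a,b in((-78,-21),(-78,21),(-40,-21),(-40,21)):
    print(a,b,proj(c,[*(cen+ax*a/1e3+ay*b/1e3),.08]))
pk=proj(c,[*(cen-ax*.057),.08]);print('pk',pk)
u0,v0=int(pk[0])-80,int(pk[1])-75
g=im[v0:v0+150:5,u0:u0+160:4].astype(int);print(u0,v0)
for r in g: print(''.join('#' if q[2]-q[0]>50 and q[2]>140 else 'o' if q[2]-q[0]>50 else '+' if q.sum()>300 else '.' for q in r))
E
```

```text
t: 10.8
ee_pos: [0.4672, -0.2588, 0.2323]
orientation: [[-0.992, 0.127, 0.001], [0.127, 0.992, -0.001], [-0.001, -0.0, -1.0]]
ft_force: [1.1, 1.0, -0.8]
grip_width: 0.0215
grasp_force: 30.0
ee_pos: [0.4675, -0.282, 0.2317]
ft_force: [-0.3, 0.3, -0.8]
[ 0.4675 -0.282   0.2317] 82.6691737380548
-78 -21 [281.9085 224.2388]
-78 21 [333.9421 224.1363]
-40 -21 [283.1753 268.5296]
-40 21 [333.6198 268.4557]
pk [308.1753 249.0152]
228 174
++++++++++++++++++++++++++++++++++++++++
++++++++++++++++++++++++++++++++++++++++
++++++++++++++++++++++++++++++++++++++++
++++++++++++++++++++++++++++++++++++++++
++++++++++++++++++++++++++++++++++++++++
++++++++++++++++++++++++++++++++++++++++
++++++++++++++++++++++++++++++++++++++++
+++++++++++++++..+..+o++..++++++++++++++
+++++++++++++...+o..+o+++++.++++++++++++
+++++++++.......o+..+o+++.++++++++++++++
+++++...........o+.+++++++++++++++++++++
+++++..........##############+++++++++++
+++++..........###ooo..ooo.#++++++++++++
+++++..........###oooooooo.#++++++++++++
+++++..........###.+o..+++.#++++++++++++
+++++..........###.........#++++++++++++
+++++..........##o+........#++++++++++++
+++++..........##o..++.....#++++++++++++
++++++.........##+.++oo+...#++++++++++++
++++++.........+#+..+.++...#++++++++++++
+++++..........+############++++++++++++
+++++..........+#...oooo+..#++++++++++++
.+++...........+#..oooooo+.#++++++++++++
....+.............oo####oo.#+++.....++++
++...+............#+++#+#o.#++......++++
++++++...........#+##++++#.#++.......+++
++++++...........#####++#+.#++.......+++
++++++...........##++++#+#.#++.......+++
++++++...........#....................++
++++++............oo...oo...oo........++
```

The wrist map shows the caddy rim 6 px right of and about 4 px below my estimate, so the free pocket's centre is near (0.496, -0.290). I put the tip about 20 mm inside the pocket and check the force.

```bash
python3 -m handwheel '[-1.8,0,0,0, -1.7,0,0,0, 0,0,-2.5,0, 0,0,-2.5,0, 0,0,-1.4,0, 0,0,-1.4,0, 0,0,0,0]'
python3 - <<'E'
from h import *
im=read_camera('side');cv2.imwrite('pics/side9.png',im);c=camera_info('side')
g=state()['ee_pos']+[0,0,.0187]
for L in(.0,.055):
  p=proj(c,g+(.131-L)*np.array([.496,-.064,-.866]));print(L,p)
for y in(-1,1): print('pocket rim',[proj(c,[.496+a*.017,-.2905+y*.017,.08]).round(1).tolist() for a in(-1,1)])
g=im[160:232:1,330:410:1].astype(int)
for r in g[10:60:2]: print(''.join('#' if q[2]-q[0]>50 and q[2]>140 else 'o' if q[2]-q[0]>30 else '+' if q.sum()>300 else '.' for q in r))
E
```

```text
t: 11.85
ee_pos: [0.4323, -0.281, 0.1514]
orientation: [[-0.992, 0.126, -0.002], [0.126, 0.992, 0.002], [0.002, 0.001, -1.0]]
ft_force: [-0.5, 0.9, -0.4]
grip_width: 0.0217
grasp_force: 30.0
0.0 [367.45047125 207.5143016 ]
0.055 [378.10974001 196.09285408]
pocket rim [[376.3, 198.4], [363.9, 196.1]]
pocket rim [[373.2, 206.1], [360.6, 203.7]]
++++++++++++++++++++++++++++++++++++++++++++++++..........oooooooooooo..++++++++
+++++++++++++++++++++++++++++++++++++++++++++++ooooooooo...oooooooooo...++++++++
+++++++++++++++++++++++++++++++++++++++++++++++########oooooooooooo......+++++++
+++++++++++++++++++++++++++++++++++++++++++++++o######ooooooooooooo..oooooooooo#
++++++++++++++++++++++++++++++++++++++++++++++.ooooooooooooooooooooooo##########
+++++++++++++++++++++++++++++++++++++++++++++++.....ooooooooooooooooo###########
++++++++++++++++++++++++++++++++++++++++++++++++...oooooooooo......ooooooo######
.+++++++++++++++++++++++++++++++++++++++++++++++.ooooooooooo...............+ooo#
.....oooo+++++++++++++++++++++++++++++++++++++++oooooooooo.....................+
.....o##o+......++++++o###
[... 569 characters left out ...]
##########o++++o###oo..............+++++++++++++++++
######################################oooo#####oo............+++++++++++++++++++
##############################################ooo............+++++++++++++++++++
##############################################ooo...........++++++++++++++++++++
#############################################oooo+++++++++..++++++++++++++++++++
#############################################ooo++++++++++++++++++++++++++++++++
#############################################ooo++++++++++++++++++++++++++++++++
#############################################ooo++++++++++++++++++++++++++++++++
++oo#########################################ooo++++++++++++++++++++++++++++++++
```

No contact force, and the shank is seen entering the pocket at about (371, 200). I swing the hand forward so the tip rests against the far wall and the pusher turns upright.

```bash
python3 -m handwheel '[1,-0.13,0,0, 1,-0.13,0.35,0, 1,-0.13,0.5,0, 1,-0.13,0.4,0]'|egrep 'pos|ft'; python3 -m handwheel '[1,-0.13,0.35,0, 1,-0.13,0.2,0, 0.8,-0.1,0.1,0, 0,0,0,0]'|egrep 'pos|ft'
```

```text
ee_pos: [0.4736, -0.2875, 0.1663]
ft_force: [-2.4, 0.5, -2.1]
ee_pos: [0.5019, -0.2911, 0.1724]
ft_force: [-0.1, 0.1, -0.8]
```

```bash
python3 -m handwheel '[0.5,-0.06,0,0, 0.4,-0.05,0,0, 0,0,0,0]'|egrep 'pos|ft'
python3 - <<'E'
from h import *
im=read_camera('side');cv2.imwrite('pics/side10.png',im);c=camera_info('side')
g=state()['ee_pos']+[0,0,.0187]
for th in(0,5,10,15):
  a=np.radians(th);h=np.array([.992*np.sin(a),-.127*np.sin(a),-np.cos(a)])
  print(th,[proj(c,g+L*h).round(1).tolist() for L in(.03,.076,.131)])
g=im[150:216:2,335:395].astype(int)
for i,r in enumerate(g): print(150+2*i,''.join('#' if q[2]-q[0]>50 and q[2]>140 else 'o' if q[2]-q[0]>30 else '+' if q.sum()>300 else '.' for q in r))
E
```

```text
ee_pos: [0.51, -0.2921, 0.1726]
ft_force: [-2.1, 0.6, 0.7]
0 [[364.7, 174.7], [364.0, 189.1], [363.2, 205.5]]
5 [[363.8, 174.4], [361.7, 188.4], [359.3, 204.2]]
10 [[362.8, 174.1], [359.4, 187.5], [355.4, 202.7]]
15 [[361.9, 173.6], [357.1, 186.4], [351.6, 200.9]]
150 +++++++++.ooooooooooooooooo....ooo...................+++++++
152 ++++++++++......ooooooooooooo.ooo.....................++++++
154 ++++++++++.............oooooooooo.............+++++.....++++
156 ++++++++++++.............ooooooooooo.......+++++++++++....++
158 +++++++++++++............ooooooooooo......++++++++++++++++..
160 +++++++++++++++..........ooooooooooo......++++++++++++++++++
162 +++++++++++++++++........ooooooooooo.....+++++++++++++++++++
164 ++++++++++++++++++.......ooooooooooo....++++++++++++++++++++
166 +++++++++++++++++++......ooooooooooo...+++++....++++++++++++
168 +++++++++++++++++++.......ooooooooo..+++++++.....+++++++++++
170 +++++++++++++++++++......oooooooooo.+++++++.....++++++++++++
172 +++++++++++++++++++......oooooooooo.++++++oooooooo++++++++++
174 ++++++++++++++++++++.....oooooooooo.++++++#########
[... 609 characters left out ...]
...o############oo++++++++++++++++++++++++++++++++
196 ####ooo++..+#############ooo+++o#####ooo++++++++++++++++++++
198 ###########################o+++#############o+++++++++++++++
200 ############################++o#############o+++++++++++++++
202 ############################o+o############o++++++++++++++++
204 ###########################################o++++++++++++++++
206 ##########################################oo++++++++++++++++
208 #########################################ooo++++++++++++++++
210 #########################################ooo++++++++++++++++
212 ########################################ooo+++++++++++++++++
214 ########################################ooo+++++++++++++++++
```

The map shows the handle vertical (columns 360 to 370 in rows 160 to 188, shank at about 364), so the pusher is upright. I centre it over the pocket and lower.

```bash
python3 -m handwheel '[-0.7,0.08,0,0, -0.65,0.07,0,0, 0,0,-1,0, 0,0,-1,0, 0,0,-1,0, 0,0,-0.5,0]'|egrep 'pos|ft'; python3 -m handwheel '[0,0,-0.4,0,0,0,-0.4,0,0,0,-0.3,0,0,0,0,0]'|egrep 'pos|ft'
```

```text
ee_pos: [0.4957, -0.2901, 0.1349]
ft_force: [0.3, 0.5, -1.0]
ee_pos: [0.4962, -0.2904, 0.1258]
ft_force: [-0.8, 0.6, -0.7]
```

```bash
python3 -m handwheel '[0,0,-0.3,0,0,0,0,0,0,0,-0.2,0,0,0,0,0]'|egrep 'pos|ft'; python3 -m handwheel '[0,0,-0.2,0,0,0,0,0]'|egrep 'pos|ft'
```

```text
ee_pos: [0.4962, -0.2905, 0.121]
ft_force: [-0.0, 0.2, -1.1]
ee_pos: [0.4961, -0.2905, 0.1189]
ft_force: [-0.4, -0.5, -1.5]
```

The tip is within a millimetre or two of the pad and there is no side force. I release and lift away.

```bash
python3 -m handwheel '[0,0,0,0,0,0,0,0,0,0,0,0,0,0,0,0,0,0,0,0,0,0,0,0,0,0,0,0]' 7; python3 -m handwheel '[0,0,1,0,0,0,2,0,0,0,3,0,0,0,4,0,0,0,3,0,0,0,0,0]'|egrep 'pos|ft|wid'; python3 -m handwheel '[-4,4,0,0,-4,4,0,0,-4,4,0,0,0,0,0,0,0,0,0,0]'|egrep 't:|pos|ft'
python3 - <<'E'
from h import *
c=camera_info('side');im=read_camera('side');cv2.imwrite('pics/side11.png',im)
print([proj(c,[.496,-.2905,z]).round(1).tolist() for z in(.007,.062,.162)])
g=im[150:216:2,335:395].astype(int)
for i,r in enumerate(g): print(150+2*i,''.join('#' if q[2]-q[0]>50 and q[2]>140 else 'o' if q[2]-q[0]>30 else '+' if q.sum()>300 else '.' for q in r))
a=im[283:302,230:260].astype(int);m=(a[...,2]>150)&(a[...,2]-a[...,0]>90);print('\n'.join(''.join('#' if q else '.' for q in r) for r in m))
E
```

```text
t: 15.35
ee_pos: [0.4962, -0.2905, 0.1192]
orientation: [[-0.992, 0.127, 0.0], [0.127, 0.992, 0.0], [-0.0, 0.0, -1.0]]
ft_force: [0.4, 0.0, -0.4]
grip_width: 0.0693
grasp_force: 0.0
ee_pos: [0.4975, -0.2913, 0.2561]
ft_force: [-0.9, -0.6, -0.4]
grip_width: 0.0699
t: 16.45
ee_pos: [0.3898, -0.184, 0.2496]
ft_force: [-1.1, 0.1, 0.1]
[[367.3, 221.9], [368.2, 206.3], [369.9, 175.8]]
150 +++++++++++++++++++++++++++++++++++++++++++++++++......ooooo
152 +++++++++++++++++++++++++++++++++++++++++++++++++ooo..oooooo
154 +++++++++++++++++++++++++++++++++++++++++++++++++ooooooooooo
156 +++++++++++++++++++++++++++++++++++++++++++++++++++++.oooooo
158 +++++++++++++++++++++++++++++++++++++++++++++++++++++++.....
160 +++++++++++++++++++++++++++++++++++++++++++++++++++++.......
162 ++++++++++++++++++++++++++++++++++++++++++++++++++..........
164 ++++++++++++++++++++++++++++++++++++++++++++++..............
166 ++++++++++++++++++++++++++++++++++++++++++++................
168 ++++++++++++++++++++++++++++++++++++++++++..................
170 +++++++++++++++++++++++++++++++++++++++++++.................
172
[... 1315 characters left out ...]
##########################ooo.................
214 ########################################ooo.................
.........##...................
........####..................
........#####.................
.......#######................
......#########...............
......###########.............
.......###########............
........###########...........
.........###########..........
...........##########.........
............#########.........
.............########.........
...............#####..........
................###...........
..............................
..............................
..............................
..............................
..............................
```

The map shows the pusher standing in the free pocket with its top at about (365, 175), where it should be, nearly upright. The orange rocker is still on and the arm is clear.

```bash
python3 -c "from plant import close_job; print(close_job())"
```

```text
the job is handed in; nothing more can be done
None
```

I pressed the orange rocker on with the pusher's tip, stood the pusher tip down in the free caddy pocket, let go, and handed the job in at about 16.5 s of the 53 s; the final side camera image shows both in place, the hand-in gave no verdict, and I didn't check the black rockers or other tools at the end.

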